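Let down the lid of the fastener case

ROBOT

A 6-joint arm with a two-finger parallel gripper is mounted at the origin on the work surface. World frame = base frame: x ahead of the robot, y to its left, z up, the work surface at z = 0. Lengths are in m, angles in degrees, forces in N, time in s.
With the tool pointing down it reaches from about 0.3 to 0.75 m from the base axis. Payload 8.5 kg.
Tool frame: the origin (TCP) lies on the centre line of the jaws, within the pads' length; the fingertips stand 17 mm ahead of it and the grasp point (between the pads) lies 2 mm behind it (env.tip_extent is the distance from the TCP to the fingertips, in m); z points along the fingers, y is the direction in which the jaws open and shut (so a half turn about z gives the same grasp; the last joint's range is limited). The gripper opens to 85 mm and grips with 20 to 120 N. Pads are 22 mm wide; open, the fingers measure 114 mm over their backs; the gripper's body (76 mm by 85 mm) begins 54 mm behind the grasp point. The pads swing forward as they close: fully open they stand 13 mm farther back than shut.
Start: joints at [-83.784, 21.807, 74.336, -0, 83.858, -12.336], TCP at [0.175, -0.521, 0.248] pointing down, gripper open.
Joint ranges: [-178.18, 178.18], [-50.72, 133.34], [12.68, 142.11], [-81.47, 261.47], [9.98, 163.14], [-165.26, 165.26]. Speed limits (degrees/s): [136.94, 136.94, 180, 180, 180, 180].

INTERFACE

Orientations are given as a 3x3 rotation matrix whose columns are the frame's x, y, z axes.
In Python, from rig import telemetry, get_image, camera_params, close_job, env gives the robot as it stands.
- The arm moves only by the tool apply_moves, never from a script. Its argument "motion" is a list of rows, each an object of numbers: "tx", "ty", "tz": the shift along the tool's x, y, z in cm; "turn": the turn about the tool's z in degrees; "jaw": the gripper's target within -1 to 1 (fully open at 1, half-way at 0, shut at -1). In form: [{"tx": .., "ty": .., "tz": .., "turn": .., "jaw": ..}, ...]. A call has 1 to 5 rows; each row is the pose to reach, as a shift and turn from the pose measured when the call began, along the tool's axes at that moment; what a row does not reach only later rows make up. A row lasts 1/12 s, in which the tool goes at most 41.7 mm and 7.16 degrees, less where a joint would pass 70% of its speed; a pose out of reach is approached as far as the arm can. A call with a gripper value outside its range is refused whole. The fingers move at their own pace and stop on an object; "squeeze" is the grip in N (left out, the last holds). Time passes only in rows, so rows that repeat a pose let the fingers close. It gives the time, the measured TCP pose, the force and the opening at its end, in the units of the state.
- telemetry.observe(): the state, without advancing time (a new reading comes with each control period).
- get_image(name): name is "side" or "top"; returns (picture, depth): 384x512x3 uint8, red, green, blue; 384x512 float32, m along the optical axis (not along the pixel's ray), 0 where there is no reading.
- camera_params(name): a dict with "fx", "fy", "cx", "cy" (pixels), "D" ([k1, k2, p1, p2, k3] as OpenCV has them; the pictures are not rectified), "rvec" (rotation vector, rad) and "tvec" (3), from world to camera coordinates, as OpenCV has them. Camera axes: x right, y down, z forward; pixel columns grow to the right and rows downward; lengths in m; the calibration is good to about 2 mm. A picture is of the moment at which its call begins. camera_params takes no time and is no camera call.
- close_job(): hands the job in, once; it reports no verdict.
The state is a dict: "time_s": time; "q": joint angles; "qvel": joint speeds; "joint_efforts": joint torques, N m; "position": TCP position; "tool_rot": TCP orientation; "ft_force": force on the tool from outside, world axes, zero at the start; "wrist_torque": the same for the moment, N m; "grip_width": finger opening in m.
Only numpy, scipy, OpenCV 4.12 (cv2) and the standard library are available. Lean on these libraries where they do the work, as an engineer would, in place of code of your own. Each camera call takes 0.05 s, during which the arm holds its last target. There are 200 camera calls.

TASK

Shut the steel fastener case on the bench without jolting the small parts in it: with a finger, tip the standing lid past upright so that it falls over towards the case's front of its own weight, catch the falling lid on a finger before it slams, and let it down gently on that finger until it is fully shut. Only push the lid and let it rest on a finger: do not pinch or force it, do not shove the case, leave the other things on the bench alone, and finish clear of everything.

Things in the scene. Friction and masses are not known exactly. Their poses are not given: they have to be found in the camera images.
- case: Grey sheet-steel fastener case, loose on the bench, 180 deep (x) x 280 wide (y) x 70 high, 2.8 kg, eight compartments of bolts, nuts and washers, open on top. Origin: centre of its underside; x points from the front wall (which faces the robot's left, within 0.35 rad) to the hinge side, z up. Hinge line along y at x = +90, z = +70 (top of the back wall).
- lid_hinge (a joint): Hinge of the lid, rad: 0 = fully shut (flat on the rim), 1.57 = upright, stop at 1.85 (leaning back; the start is 1.62 to 1.85). Slight friction and damping: the lid stands by itself near upright; once pushed below about 1.4 (1.35 to 1.45) it falls to the front, slowly at first, and slams in 1 to 2 s if nothing holds it.
- lid: The lid: grey steel sheet 3 thick, 181 from hinge to front edge, 288 wide, side flanges 12 deep, 0.3 to 0.55 kg. In the middle of its front edge a finger lip 150 wide, 26 beyond the front wall when shut, with a rolled edge 6 in diameter. Origin: on the hinge line, mid-width; axes as the case's when shut, the lid reaching to -x from it, underside z = 0, top z = +3.
- lid_lip (a point): Middle of the rolled edge of the finger lip, 206 from the hinge line; when shut it is 71.5 above the bench and 26 in front of the front wall.
- bolt_long: Bystander: steel hexagon bolt 75 long, lying. Origin under its middle.
- spring: Bystander: steel coil spring 50 long, 20 in diameter, lying. Origin under its middle.
- socket: Bystander: steel socket, 26 in diameter and 40 high, upright beside the case's far end. Origin: centre of its underside.
- spanner: Bystander: steel spanner 170 long, lying. Origin under its middle.
- pliers: Bystander: pliers with blue sleeves, about 140 long, lying. Origin under the joint.
- bracket: Bystander: U-shaped zinc-plated bracket 70 x 150 x 57 with a white ball roller outside each cheek. Origin: centre of its underside.
- washer_pot: Bystander: white plastic pot, 76 in diameter and 50 high. Origin: centre of its underside.

How it is judged:
By the outcome, as a careful person would: the job done as asked, in the order asked, and still so for the second after the job is handed in, with the robot touching nothing.
It also fails if it takes over 54 s, if anything falls off the work surface, if the arm or the gripper's body presses on something with over 40 N, if the wrist force passes 120 N, or if a joint passes its speed limit or range.

## Working session

There is one attempt and no reset: what is moved stays moved. The work goes in short steps, Python scripts to look and compute and a tool call to move; the robot and the scene stay as the last step left them, time stands still between calls to the robot, and variables do not carry over. Pictures are saved under pics/ and viewed, about 8 in all and at most 12, crops included, and the job is handed in when it is done.

Besides the shell and the picture viewer there is one more tool, called after "Emit:" as a command line: name --argument value ..., lists and objects as JSON in quotes. apply_moves: Moves the arm, as the interface text tells. Its arguments: {"type":"object","properties":{"motion":{"type":"array"},"squeeze":{"type":"number"}},"required":["motion"]}

```bash
mkdir -p pics
cat > h.py <<'E'
import numpy as np, cv2
from rig import telemetry, get_image, camera_params, close_job, env
def cam(n):
    p=camera_params(n); K=np.array([[p['fx'],0,p['cx']],[0,p['fy'],p['cy']],[0,0,1.]])
    R=cv2.Rodrigues(np.array(p['rvec'],float))[0]; return K,np.array(p['D'],float),R,np.array(p['tvec'],float).ravel()
def cloud(n,dep):
    K,D,R,t=cam(n); h,w=dep.shape
    uv=np.stack(np.meshgrid(np.arange(w),np.arange(h)),-1).reshape(-1,1,2).astype(float)
    r=cv2.undistortPoints(uv,K,D).reshape(-1,2); z=dep.reshape(-1,1)
    P=(np.hstack([r*z,z])-t)@R; P[z[:,0]==0]=np.nan
    return P.reshape(h,w,3)
def shot(n,f):
    im,d=get_image(n); cv2.imwrite('pics/'+f,im[:,:,::-1]); P=cloud(n,d); np.save('pics/'+f+'.npy',P); return im,P
E
python3 - <<'E'
from h import *
for n in('side','top'):
    im,P=shot(n,n+'0.png'); K,D,R,t=cam(n); print(n,'cam at',-R.T@t,'fwd',R[2])
a=cv2.imread('pics/side0.png');b=cv2.imread('pics/top0.png')
print(telemetry.observe(), env.tip_extent)
E
```

```text
side cam at [ 0.65907112 -0.88772966  0.81416489] fwd [-0.06954308  0.77743429 -0.62510774]
top cam at [0.42709105 0.00984136 1.73397074] fwd [ 0.07892768  0.01100059 -0.99681965]
{'time_s': 0.1, 'q': array([-8.37842073e+01,  2.18377554e+01,  7.43794685e+01, -3.72287645e-04,
        8.38591351e+01, -1.23358103e+01]), 'qvel': array([ 0.03861401, -0.08285904, -0.06576345,  0.00030542,  0.06478485,
        0.03357336]), 'joint_efforts': array([ 4.65780657e-03, -4.49220622e+01, -2.31657243e+01, -9.71012037e-05,
        3.63885047e-03,  2.85042901e-06]), 'position': array([ 0.1749561 , -0.52117256,  0.2477732 ]), 'tool_rot': array([[ 9.48037291e-01,  3.18159192e-01, -1.50719858e-04],
       [ 3.18159106e-01, -9.48036407e-01,  1.32418002e-03],
       [ 2.78412133e-04, -1.30332493e-03, -9.99999112e-01]]), 'ft_force': array([-0.08580695,  0.70183815, -0.18236511]), 'wrist_torque': array([0.01825589, 0.05533391, 0.02789272]), 'grip_width': 0.08556435285048901} 0.017
```

View pics/side0.png

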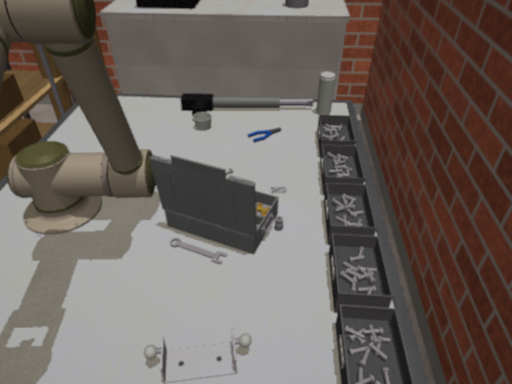

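View pics/top0.png

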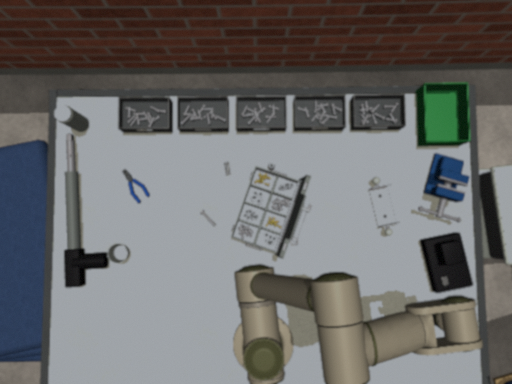

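The side view shows the lid standing (155–275, 155–245) with its back to the camera. In the top view the case is at about (270, 210), with the hinge side to the right (−y). The spanner lies behind the hinge, with the bolt (208,217) and spring (227,168) in front of the case and the socket (271,167) at the far end. Next I fit the case and lid.

Run:
```python
from h import *
T=np.load('pics/top0.png.npy');S=np.load('pics/side0.png.npy')
# rim points
sub=T[150:270,215:320].reshape(-1,3); 
m=(sub[:,2]>.06)&(sub[:,2]<.078); q=sub[m]; print('rim n',len(q),np.nanmin(q,0),np.nanmax(q,0))
m2=(sub[:,2]>.012)&(sub[:,2]<.078)&(sub[:,0]>.2)
r=cv2.minAreaRect(sub[m2][:,:2].astype(np.float32)*1000);print(r,cv2.boxPoints(r))
m3=(sub[:,2]>.085)&(sub[:,0]>.2); print('lid top',len(sub[m3]));L=sub[m3]
# lid from side
s=S[150:250,150:280].reshape(-1,3); s=s[(s[:,2]>.09)&(s[:,2]<.31)&(s[:,0]>.22)]
# ransac plane
rng=np.random.default_rng(0);best=0
for _ in range(500):
    a=s[rng.choice(len(s),3)]; n=np.cross(a[1]-a[0],a[2]-a[0]); n/=np.linalg.norm(n)+1e-12
    k=abs((s-a[0])@n)<.004
    if k.sum()>best: best=k.sum(); B=k
p=s[B]; c=p.mean(0); n=np.linalg.svd(p-c)[2][2]; n*=np.sign(n[1]); print('lid',best,len(s),c,n,'lean',np.degrees(np.arcsin(n[2])), 'yawdir',np.degrees(np.arctan2(n[1],n[0])))
u=np.cross([0,0,1],n);u/=np.linalg.norm(u); print('width rng',np.percentile((p-c)@u,[0.5,99.5]),'u',u,'z',np.percentile(p[:,2],[.5,99.5]))
i=p[:,2]>.255; print('lip pts',i.sum(),p[i].mean(0), ((p[i]-c)@u).min(),((p[i]-c)@u).max(),p[:,2].max())
# bystanders
for nm,(x0,x1,y0,y1) in dict(bolt=(198,220,205,230),spring=(220,234,158,178),socket=(264,279,160,170)).items():
    b=T[y0:y1,x0:x1].reshape(-1,3);b=b[b[:,2]>.006];print(nm,len(b),b.min(0),b.max(0))
b=S[235:265,165:230].reshape(-1,3);b=b[(b[:,2]>.003)&(b[:,2]<.02)];print('spanner',b.min(0),b.max(0))
```

```text
rim n 521 [ 0.33862495 -0.14667508  0.06001635] [0.66023064 0.11663096 0.07795974]
((522.837890625, -21.850723266601562), (420.7346496582031, 360.52630615234375), 3.0169122219085693) [[ 303.27475  147.09082]
 [ 322.24948 -212.93582]
 [ 742.401   -190.79227]
 [ 723.4263   169.23438]]
lid top 847
lid 4949 5317 [ 0.4721048  -0.11278778  0.18559398] [0.33287301 0.94041926 0.06933377] lean 3.975722361265992 yawdir 70.50795385912504
width rng [-0.13639601  0.14901255] u [-0.94268782  0.333676    0.        ] z [0.09141977 0.27823151]
lip pts 445 [ 0.46557156 -0.1166809   0.26789693] -0.1088532572454892 0.11937581010222761 0.2811304733042245
bolt 80 [0.42784795 0.16631734 0.00602686] [0.51965681 0.24309917 0.02737956]
spring 40 [0.62722059 0.11183103 0.00615915] [0.69646961 0.15852196 0.02955649]
socket 46 [ 0.64919082 -0.0615669   0.00650801] [ 0.69127413 -0.01057869  0.06401359]
spanner [ 0.34416381 -0.19676543  0.0030058 ] [ 0.53089379 -0.08890659  0.01969002]
```

Lid angle is about 1.64 rad, and the hinge midpoint is about (0.470, −0.100, 0.070). The front direction f is (0.334, 0.943). Measured width is 285 (288 given), lip top 0.278 (expected about 0.278), and the yaw is within range. The tool stays vertical, so the plan is:

1. Close the fingers with tool x along f.
2. Push the lip from behind with the tips just below it.
3. Hop over, catch the lip on the finger's rear face, then follow it down.

Emit:
apply_moves --motion '[{"tx":3.2,"ty":-2.2,"tz":-1,"turn":-7,"jaw":-1},{"tx":6.4,"ty":-4.4,"tz":-2,"turn":-14,"jaw":-1},{"tx":9.6,"ty":-6.6,"tz":-3,"turn":-21,"jaw":-1},{"tx":12.8,"ty":-8.8,"tz":-3.5,"turn":-28,"jaw":-1},{"tx":16,"ty":-11,"tz":-3.5,"turn":-35,"jaw":-1}]' --squeeze 20

```text
time_s: 0.52
position: [0.2924, -0.3647, 0.2838]
tool_rot: [[0.59, 0.808, 0.001], [0.808, -0.59, -0.0], [0.0, 0.001, -1.0]]
ft_force: [0.8, -0.6, -0.3]
grip_width: 0.0256
```

Emit:
apply_moves --motion '[{"tx":4,"ty":0,"tz":0,"turn":-7,"jaw":-1},{"tx":8,"ty":0.2,"tz":0,"turn":-14,"jaw":-1},{"tx":12,"ty":0.3,"tz":0,"turn":-16.6,"jaw":-1},{"tx":16,"ty":0.4,"tz":0,"turn":-16.6,"jaw":-1},{"tx":19,"ty":0.5,"tz":0,"turn":-16.6,"jaw":-1}]'

```text
time_s: 0.93
position: [0.4095, -0.2115, 0.2838]
tool_rot: [[0.333, 0.943, 0.001], [0.943, -0.333, 0.0], [0.001, 0.0, -1.0]]
ft_force: [-0.2, 0.4, 0.4]
grip_width: 0.0004
```

```bash
cat >> h.py <<'E'
H=np.array([.4699,-.1003,.07]); f=np.array([.3337,.9427,0]); u=np.array([-.9427,.3337,0])
def st():
    s=telemetry.observe(); p=s['position']-H
    print('t',round(s['time_s'],2),'f %.1f u %.1f tipz %.1f'%(p@f*1e3,p@u*1e3,(s['position'][2]-.017)*1e3),'rot x',np.round(s['tool_rot'][:,0],3),'F f %.1f u %.1f z %.1f'%(s['ft_force']@f,s['ft_force']@u,s['ft_force'][2]),'w',round(s['grip_width'],4))
    return s
E
python3 -c "
from h import *
im,P=shot('side','side1.png');st()
cv2.imwrite('pics/c1.png',cv2.resize(im[100:280,100:340,::-1],None,fx=3,fy=3))"
```

```text
t 0.98 f -121.7 u 19.0 tipz 266.9 rot x [0.33  0.944 0.002] F f 3.4 u 1.1 z -0.1 w -0.0
```

View pics/c1.png

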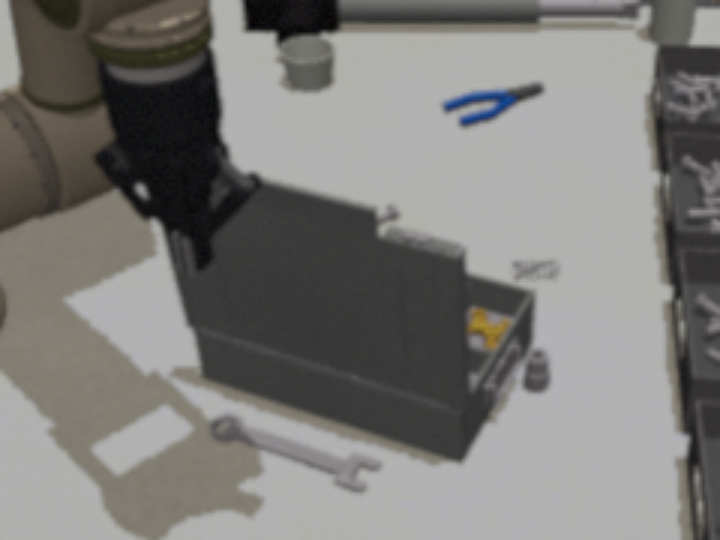

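The crop shows the closed fingers behind the lid, at the left end of the lip and clear of it; the spanner is clear below. Next I approach to about 1 cm behind the lip.

Emit:
apply_moves --motion '[{"tx":3,"ty":1,"tz":0.2,"turn":0,"jaw":-1},{"tx":5.5,"ty":1.9,"tz":0.3,"turn":0,"jaw":-1},{"tx":7.2,"ty":1.9,"tz":0.3,"turn":0,"jaw":-1},{"tx":8,"ty":1.9,"tz":0.3,"turn":0,"jaw":-1},{"tx":8,"ty":1.9,"tz":0.3,"turn":0,"jaw":-1}]'

```text
time_s: 1.4
position: [0.4558, -0.1384, 0.2809]
tool_rot: [[0.329, 0.945, 0.001], [0.944, -0.329, 0.002], [0.003, 0.0, -1.0]]
ft_force: [-0.3, -1.5, 0.3]
grip_width: 0.0
```

Emit:
apply_moves --motion '[{"tx":0.4,"ty":0,"tz":0,"turn":0,"jaw":-1},{"tx":0.8,"ty":0,"tz":0,"turn":0,"jaw":-1},{"tx":1.2,"ty":0,"tz":0,"turn":0,"jaw":-1},{"tx":1.6,"ty":0,"tz":0,"turn":0,"jaw":-1},{"tx":2.0,"ty":0,"tz":0,"turn":0,"jaw":-1}]'

```text
time_s: 1.82
position: [0.4624, -0.1196, 0.281]
tool_rot: [[0.329, 0.944, 0.001], [0.944, -0.329, 0.002], [0.002, 0.0, -1.0]]
ft_force: [0.9, 0.1, 0.2]
grip_width: -0.0002
```

```bash
cat >> h.py <<'E'
def ang(n='side'):
    _,d=get_image(n);P=cloud(n,d).reshape(-1,3);p=P-H;a=p@f;b=p@u
    # lid points: beyond |u|<130, away from tool
    s=telemetry.observe()['position']-H
    k=(abs(b)<.14)&(abs(b-s@u)>.06)&(p[:,2]>.02)&(p[:,2]<.25)&(a>-.07)&(a<.22)
    A=np.c_[a[k],p[k,2]]; th=np.arctan2(A[:,1],A[:,0]); rr=np.hypot(*A.T)
    th=th[(rr>.09)&(rr<.21)]
    hh,e=np.histogram(th,np.arange(0,2.2,.02)); i=hh.argmax(); q=th[abs(th-e[i]-.01)<.03]
    print(n,'lid deg %.1f (n %d)'%(np.degrees(np.median(q)),len(q)))
E
python3 -c "
from h import *
st();ang();ang('top')"
```

```text
t 1.82 f -20.7 u 0.6 tipz 264.0 rot x [0.329 0.944 0.002] F f 0.4 u -0.8 z 0.2 w -0.0002
side lid deg 92.7 (n 1648)
top lid deg 91.0 (n 80)
```

Emit:
apply_moves --motion '[{"tx":0.5,"ty":0,"tz":0,"turn":0,"jaw":-1},{"tx":1.0,"ty":0,"tz":0,"turn":0,"jaw":-1},{"tx":1.5,"ty":0,"tz":0,"turn":0,"jaw":-1},{"tx":2.0,"ty":0,"tz":0,"turn":0,"jaw":-1},{"tx":2.4,"ty":0,"tz":0,"turn":0,"jaw":-1}]'

```text
time_s: 2.33
position: [0.4705, -0.0959, 0.281]
tool_rot: [[0.328, 0.945, 0.001], [0.945, -0.328, 0.003], [0.003, 0.0, -1.0]]
ft_force: [-0.3, 0.4, 0.3]
grip_width: 0.0002
```

```bash
python3 -c "
from h import *
st();ang();ang('top')"
```

```text
t 2.33 f 4.4 u 0.9 tipz 264.0 rot x [0.328 0.945 0.003] F f 0.3 u 0.4 z 0.3 w 0.0002
side lid deg 85.8 (n 1762)
top lid deg 85.0 (n 74)
```

Emit:
apply_moves --motion '[{"tx":0.2,"ty":0,"tz":0,"turn":0,"jaw":-1},{"tx":0.4,"ty":0,"tz":0,"turn":0,"jaw":-1},{"tx":0.6,"ty":0,"tz":0,"turn":0,"jaw":-1},{"tx":0.8,"ty":0,"tz":0,"turn":0,"jaw":-1},{"tx":1.0,"ty":0,"tz":0,"turn":0,"jaw":-1}]'

```text
time_s: 2.85
position: [0.4738, -0.0862, 0.2811]
tool_rot: [[0.327, 0.945, 0.001], [0.945, -0.327, 0.003], [0.003, 0.0, -1.0]]
ft_force: [-0.0, -1.0, -0.6]
grip_width: 0.0002
```

```bash
python3 -c "
from h import *
st();ang();ang()"
```

```text
t 2.85 f 14.6 u 1.0 tipz 264.1 rot x [0.327 0.945 0.003] F f -0.9 u -0.3 z -0.6 w 0.0002
side lid deg 82.9 (n 1844)
side lid deg 82.8 (n 1835)
```

Emit:
apply_moves --motion '[{"tx":0.1,"ty":0,"tz":0,"turn":0,"jaw":-1},{"tx":0.2,"ty":0,"tz":0,"turn":0,"jaw":-1},{"tx":0.3,"ty":0,"tz":0,"turn":0,"jaw":-1},{"tx":0.4,"ty":0,"tz":0,"turn":0,"jaw":-1},{"tx":0.5,"ty":0,"tz":0,"turn":0,"jaw":-1}]'

```text
time_s: 3.37
position: [0.4755, -0.0813, 0.2811]
tool_rot: [[0.327, 0.945, 0.001], [0.945, -0.327, 0.003], [0.003, 0.0, -1.0]]
ft_force: [0.7, -0.4, -0.4]
grip_width: -0.0002
```

```bash
python3 -c "
from h import *
st();ang();ang()"
```

```text
t 3.37 f 19.7 u 1.0 tipz 264.1 rot x [0.327 0.945 0.003] F f -0.2 u -0.8 z -0.4 w -0.0002
side lid deg 81.5 (n 1843)
side lid deg 81.4 (n 1831)
```

Emit:
apply_moves --motion '[{"tx":0.1,"ty":0,"tz":0,"turn":0,"jaw":-1},{"tx":0.2,"ty":0,"tz":0,"turn":0,"jaw":-1},{"tx":0.3,"ty":0,"tz":0,"turn":0,"jaw":-1}]'

```text
time_s: 3.72
position: [0.4765, -0.0784, 0.2811]
tool_rot: [[0.327, 0.945, 0.001], [0.945, -0.327, 0.003], [0.003, 0.0, -1.0]]
ft_force: [0.3, -0.5, -0.5]
grip_width: 0.0002
```

```bash
python3 -c "
from h import *
st();ang();ang();st()"
```

```text
t 3.72 f 22.9 u 1.1 tipz 264.1 rot x [0.327 0.945 0.003] F f -0.4 u -0.4 z -0.5 w 0.0002
side lid deg 80.6 (n 1878)
side lid deg 80.5 (n 1849)
t 3.82 f 22.9 u 1.1 tipz 264.1 rot x [0.327 0.945 0.003] F f 0.3 u 0.3 z 0.2 w -0.0002
```

Emit:
apply_moves --motion '[{"tx":0.1,"ty":0,"tz":0,"turn":0,"jaw":-1},{"tx":0.2,"ty":0,"tz":0,"turn":0,"jaw":-1},{"tx":0.3,"ty":0,"tz":0,"turn":0,"jaw":-1}]'

```text
time_s: 4.07
position: [0.4775, -0.0754, 0.2811]
tool_rot: [[0.327, 0.945, 0.001], [0.945, -0.327, 0.003], [0.003, 0.0, -1.0]]
ft_force: [-0.1, -0.0, 0.1]
grip_width: -0.0002
```

```bash
python3 -c "
from h import *
st();ang();ang();st()"
```

```text
t 4.07 f 26.0 u 1.1 tipz 264.1 rot x [0.327 0.945 0.003] F f -0.0 u 0.1 z 0.1 w -0.0002
side lid deg 79.7 (n 1871)
side lid deg 79.6 (n 1879)
t 4.17 f 26.1 u 1.1 tipz 264.1 rot x [0.327 0.945 0.003] F f -0.1 u 0.7 z 1.0 w 0.0001
```

Emit:
apply_moves --motion '[{"tx":0.1,"ty":0,"tz":0,"turn":0,"jaw":-1},{"tx":0.2,"ty":0,"tz":0,"turn":0,"jaw":-1}]'

```text
time_s: 4.33
position: [0.4782, -0.0734, 0.2811]
tool_rot: [[0.327, 0.945, 0.001], [0.945, -0.327, 0.003], [0.003, 0.0, -1.0]]
ft_force: [-0.2, -0.1, 0.1]
grip_width: -0.0
```

```bash
python3 -c "
from h import *
ang();ang();ang();st()"
```

```text
side lid deg 79.0 (n 1773)
side lid deg 78.9 (n 1843)
side lid deg 78.8 (n 1851)
t 4.48 f 28.1 u 1.1 tipz 264.1 rot x [0.327 0.945 0.003] F f 0.4 u -0.2 z -0.2 w 0.0002
```

Emit:
apply_moves --motion '[{"tx":0.1,"ty":0,"tz":0,"turn":0,"jaw":-1},{"tx":0.2,"ty":0,"tz":0,"turn":0,"jaw":-1}]'

```text
time_s: 4.65
position: [0.4789, -0.0714, 0.2811]
tool_rot: [[0.327, 0.945, 0.001], [0.945, -0.327, 0.003], [0.003, 0.0, -1.0]]
ft_force: [0.1, -0.7, 0.5]
grip_width: 0.0001
```

```bash
python3 -c "
from h import *
ang();ang();ang();st()"
```

```text
side lid deg 77.9 (n 1791)
side lid deg 77.6 (n 1860)
side lid deg 77.4 (n 1885)
t 4.8 f 30.2 u 1.2 tipz 264.1 rot x [0.326 0.945 0.003] F f -0.9 u 0.2 z 0.1 w -0.0002
```

The lid has left the finger and is falling slowly. Hop over now.

Emit:
apply_moves --motion '[{"tx":0.2,"ty":0,"tz":-2.3,"turn":0,"jaw":-1},{"tx":4.2,"ty":0,"tz":-2.7,"turn":0,"jaw":-1},{"tx":8.2,"ty":0,"tz":-2.3,"turn":0,"jaw":-1},{"tx":9.5,"ty":0,"tz":-0.5,"turn":0,"jaw":-1}]'

```text
time_s: 5.13
position: [0.5116, 0.0215, 0.2889]
tool_rot: [[0.325, 0.946, 0.008], [0.946, -0.325, 0.003], [0.005, 0.007, -1.0]]
ft_force: [-0.4, -0.8, -0.7]
grip_width: 0.0005
```

```bash
python3 -c "
from h import *
st();ang();st()"
```

```text
t 5.13 f 128.7 u 1.3 tipz 271.9 rot x [0.325 0.946 0.005] F f -0.9 u 0.1 z -0.7 w 0.0005
side lid deg 73.2 (n 1842)
t 5.18 f 128.9 u 3.0 tipz 266.6 rot x [0.323 0.946 0.004] F f 1.1 u 1.7 z -4.8 w -0.0002
```

Emit:
apply_moves --motion '[{"tx":0,"ty":0,"tz":3.0,"turn":0,"jaw":-1},{"tx":-1.5,"ty":0,"tz":3.4,"turn":0,"jaw":-1},{"tx":-2.2,"ty":0,"tz":3.4,"turn":0,"jaw":-1}]'

```text
time_s: 5.43
position: [0.5019, 0.0009, 0.2478]
tool_rot: [[0.323, 0.946, -0.005], [0.946, -0.323, 0.005], [0.003, -0.006, -1.0]]
ft_force: [0.3, -1.8, -0.1]
grip_width: -0.0001
```

```bash
python3 -c "
from h import *
st();ang();st()"
```

```text
t 5.43 f 106.1 u 3.6 tipz 230.8 rot x [0.323 0.946 0.003] F f -1.6 u -0.8 z -0.1 w -0.0001
side lid deg 66.0 (n 1883)
t 5.48 f 105.3 u 2.8 tipz 232.2 rot x [0.324 0.946 0.003] F f -0.2 u -1.2 z 0.0 w -0.0005
```

Emit:
apply_moves --motion '[{"tx":0.4,"ty":0,"tz":0.15,"turn":0,"jaw":-1},{"tx":0.7,"ty":0,"tz":0.3,"turn":0,"jaw":-1},{"tx":1.0,"ty":0,"tz":0.5,"turn":0,"jaw":-1},{"tx":1.2,"ty":0,"tz":0.6,"turn":0,"jaw":-1},{"tx":1.4,"ty":0,"tz":0.7,"turn":0,"jaw":-1}]'

```text
time_s: 5.9
position: [0.5071, 0.0136, 0.2424]
tool_rot: [[0.324, 0.946, -0.002], [0.946, -0.324, 0.004], [0.003, -0.003, -1.0]]
ft_force: [0.8, 0.2, 1.1]
grip_width: 0.0001
```

```bash
python3 -c "
from h import *
st();ang();ang();st()
im,P=shot('side','side2.png')
cv2.imwrite('pics/c2.png',cv2.resize(im[100:280,100:340,::-1],None,fx=3,fy=3))"
```

```text
t 5.9 f 119.8 u 2.9 tipz 225.4 rot x [0.324 0.946 0.003] F f 0.4 u -0.7 z 1.1 w 0.0001
side lid deg 60.0 (n 1913)
side lid deg 59.9 (n 1894)
t 6.0 f 119.9 u 3.0 tipz 225.3 rot x [0.324 0.946 0.004] F f 0.9 u -0.2 z 1.0 w 0.0004
```

View pics/c2.png

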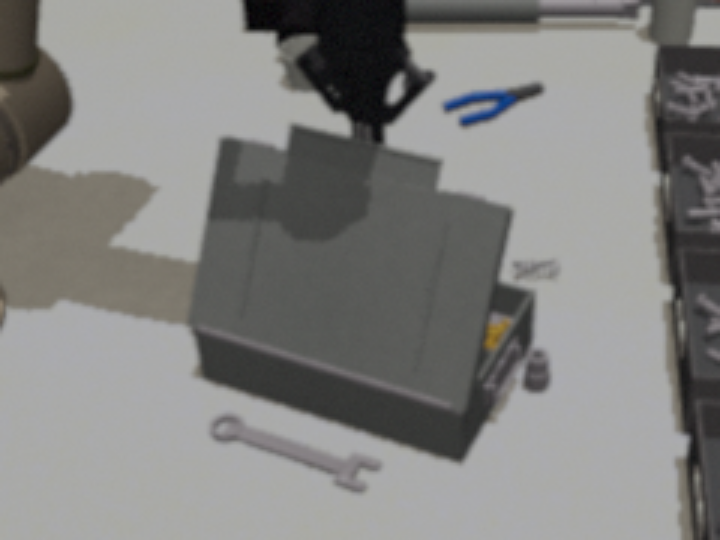

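The crop shows the lid resting on the finger at the middle of the lip, at about 59°. The case has not moved. Now I let it down, following the lip's arc.

Emit:
apply_moves --motion '[{"tx":0.3,"ty":0,"tz":0.2,"turn":0,"jaw":-1},{"tx":0.6,"ty":0,"tz":0.4,"turn":0,"jaw":-1},{"tx":0.9,"ty":0,"tz":0.6,"turn":0,"jaw":-1},{"tx":1.2,"ty":0,"tz":0.8,"turn":0,"jaw":-1},{"tx":1.5,"ty":0,"tz":1.0,"turn":0,"jaw":-1}]'

```text
time_s: 6.47
position: [0.5119, 0.0281, 0.2321]
tool_rot: [[0.324, 0.946, -0.002], [0.946, -0.324, 0.005], [0.004, -0.004, -1.0]]
ft_force: [0.4, 0.5, 0.1]
grip_width: -0.0001
```

Emit:
apply_moves --motion '[{"tx":0.3,"ty":0,"tz":0.22,"turn":0,"jaw":-1},{"tx":0.58,"ty":0,"tz":0.44,"turn":0,"jaw":-1},{"tx":0.86,"ty":0,"tz":0.66,"turn":0,"jaw":-1},{"tx":1.13,"ty":0,"tz":0.89,"turn":0,"jaw":-1},{"tx":1.4,"ty":0,"tz":1.12,"turn":0,"jaw":-1}]'

```text
time_s: 6.88
position: [0.5165, 0.0417, 0.2207]
tool_rot: [[0.324, 0.946, -0.002], [0.946, -0.324, 0.005], [0.004, -0.004, -1.0]]
ft_force: [1.0, 1.3, -1.3]
grip_width: -0.0003
```

```bash
python3 -c "
from h import *
st();ang();ang();st()"
```

```text
t 6.88 f 149.4 u 3.5 tipz 203.7 rot x [0.324 0.946 0.004] F f 1.6 u -0.5 z -1.3 w -0.0003
side lid deg 49.9 (n 1801)
side lid deg 49.8 (n 1826)
t 6.98 f 149.5 u 3.5 tipz 203.6 rot x [0.323 0.946 0.004] F f 1.5 u 0.1 z -0.8 w -0.0
```

Emit:
apply_moves --motion '[{"tx":0.28,"ty":0,"tz":0.24,"turn":0,"jaw":-1},{"tx":0.54,"ty":0,"tz":0.48,"turn":0,"jaw":-1},{"tx":0.8,"ty":0,"tz":0.73,"turn":0,"jaw":-1},{"tx":1.06,"ty":0,"tz":0.98,"turn":0,"jaw":-1},{"tx":1.31,"ty":0,"tz":1.24,"turn":0,"jaw":-1}]'

```text
time_s: 7.4
position: [0.5208, 0.0546, 0.2079]
tool_rot: [[0.323, 0.946, -0.003], [0.946, -0.323, 0.005], [0.004, -0.004, -1.0]]
ft_force: [0.8, -0.5, -0.4]
grip_width: 0.0
```

Emit:
apply_moves --motion '[{"tx":0.25,"ty":0,"tz":0.26,"turn":0,"jaw":-1},{"tx":0.49,"ty":0,"tz":0.53,"turn":0,"jaw":-1},{"tx":0.73,"ty":0,"tz":0.8,"turn":0,"jaw":-1},{"tx":0.96,"ty":0,"tz":1.07,"turn":0,"jaw":-1},{"tx":1.19,"ty":0,"tz":1.35,"turn":0,"jaw":-1}]'

```text
time_s: 7.82
position: [0.5246, 0.0661, 0.1942]
tool_rot: [[0.323, 0.946, -0.003], [0.946, -0.323, 0.005], [0.004, -0.004, -1.0]]
ft_force: [0.4, 0.5, -0.4]
grip_width: -0.0001
```

```bash
python3 -c "
from h import *
st();ang();ang();st()"
```

```text
t 7.82 f 175.1 u 4.0 tipz 177.2 rot x [0.323 0.946 0.004] F f 0.6 u -0.2 z -0.4 w -0.0001
side lid deg 39.5 (n 1698)
side lid deg 39.4 (n 1687)
t 7.92 f 175.3 u 4.0 tipz 177.0 rot x [0.323 0.946 0.004] F f 0.3 u -0.4 z -2.0 w -0.0001
```

Emit:
apply_moves --motion '[{"tx":0.2,"ty":0,"tz":0.26,"turn":0,"jaw":-1},{"tx":0.4,"ty":0,"tz":0.52,"turn":0,"jaw":-1},{"tx":0.6,"ty":0,"tz":0.78,"turn":0,"jaw":-1},{"tx":0.78,"ty":0,"tz":1.04,"turn":0,"jaw":-1},{"tx":0.96,"ty":0,"tz":1.3,"turn":0,"jaw":-1}]'

```text
time_s: 8.33
position: [0.5277, 0.0756, 0.1808]
tool_rot: [[0.323, 0.946, -0.003], [0.946, -0.323, 0.005], [0.004, -0.005, -1.0]]
ft_force: [0.6, 1.2, 0.2]
grip_width: -0.0001
```

Emit:
apply_moves --motion '[{"tx":0.2,"ty":0,"tz":0.3,"turn":0,"jaw":-1},{"tx":0.38,"ty":0,"tz":0.6,"turn":0,"jaw":-1},{"tx":0.56,"ty":0,"tz":0.9,"turn":0,"jaw":-1},{"tx":0.72,"ty":0,"tz":1.2,"turn":0,"jaw":-1},{"tx":0.88,"ty":0,"tz":1.5,"turn":0,"jaw":-1}]'

```text
time_s: 8.75
position: [0.5307, 0.0843, 0.1656]
tool_rot: [[0.323, 0.946, -0.003], [0.946, -0.323, 0.005], [0.004, -0.004, -1.0]]
ft_force: [2.2, 1.8, -0.2]
grip_width: 0.0002
```

```bash
python3 -c "
from h import *
st();ang();ang();st();ang('top')"
```

```text
t 8.75 f 194.3 u 4.3 tipz 148.6 rot x [0.323 0.946 0.004] F f 2.4 u -1.5 z -0.2 w 0.0002
side lid deg 30.1 (n 1572)
side lid deg 29.7 (n 1426)
t 8.85 f 194.4 u 4.3 tipz 148.5 rot x [0.323 0.947 0.004] F f 2.4 u -2.1 z -0.4 w -0.0001
top lid deg 29.4 (n 536)
```

Emit:
apply_moves --motion '[{"tx":0.17,"ty":0,"tz":0.32,"turn":0,"jaw":-1},{"tx":0.33,"ty":0,"tz":0.64,"turn":0,"jaw":-1},{"tx":0.48,"ty":0,"tz":0.96,"turn":0,"jaw":-1},{"tx":0.62,"ty":0,"tz":1.28,"turn":0,"jaw":-1},{"tx":0.76,"ty":0,"tz":1.6,"turn":0,"jaw":-1}]'

```text
time_s: 9.32
position: [0.5333, 0.0918, 0.1495]
tool_rot: [[0.323, 0.947, -0.002], [0.947, -0.323, 0.006], [0.005, -0.004, -1.0]]
ft_force: [2.8, 2.2, -0.0]
grip_width: 0.0001
```

```bash
python3 -c "
from h import *
st();ang();ang();st();ang('top')"
```

```text
t 9.32 f 202.2 u 4.3 tipz 132.5 rot x [0.323 0.947 0.005] F f 3.0 u -1.9 z -0.0 w 0.0001
side lid deg 25.0 (n 1416)
side lid deg 24.9 (n 1448)
t 9.42 f 202.3 u 4.3 tipz 132.2 rot x [0.323 0.947 0.005] F f 4.2 u -2.7 z 0.6 w -0.0002
top lid deg 25.6 (n 492)
```

Emit:
apply_moves --motion '[{"tx":0.14,"ty":0,"tz":0.2,"turn":0,"jaw":-1},{"tx":0.28,"ty":0,"tz":0.45,"turn":0,"jaw":-1},{"tx":0.4,"ty":0,"tz":0.7,"turn":0,"jaw":-1},{"tx":0.5,"ty":0,"tz":0.98,"turn":0,"jaw":-1},{"tx":0.6,"ty":0,"tz":1.3,"turn":0,"jaw":-1}]'

```text
time_s: 9.88
position: [0.535, 0.0977, 0.136]
tool_rot: [[0.322, 0.947, -0.003], [0.947, -0.322, 0.006], [0.004, -0.005, -1.0]]
ft_force: [0.5, 2.2, 0.5]
grip_width: -0.0002
```

```bash
python3 -c "
from h import *
st();ang();ang();st();ang('top')"
```

```text
t 9.88 f 208.4 u 4.7 tipz 119.0 rot x [0.322 0.947 0.004] F f 2.2 u 0.2 z 0.5 w -0.0002
side lid deg 20.5 (n 1351)
side lid deg 20.3 (n 1386)
t 9.98 f 208.4 u 4.7 tipz 118.8 rot x [0.322 0.947 0.005] F f 1.9 u 0.7 z -1.1 w -0.0003
top lid deg 20.1 (n 609)
```

Emit:
apply_moves --motion '[{"tx":0.1,"ty":0,"tz":0.24,"turn":0,"jaw":-1},{"tx":0.2,"ty":0,"tz":0.5,"turn":0,"jaw":-1},{"tx":0.29,"ty":0,"tz":0.76,"turn":0,"jaw":-1},{"tx":0.36,"ty":0,"tz":1.02,"turn":0,"jaw":-1},{"tx":0.43,"ty":0,"tz":1.3,"turn":0,"jaw":-1}]'

```text
time_s: 10.45
position: [0.5364, 0.1019, 0.1228]
tool_rot: [[0.322, 0.947, -0.003], [0.947, -0.322, 0.006], [0.005, -0.005, -1.0]]
ft_force: [1.6, 1.8, -0.6]
grip_width: -0.0003
```

```bash
python3 -c "
from h import *
st();ang();ang();st();ang('top')"
```

```text
t 10.45 f 212.8 u 4.8 tipz 105.8 rot x [0.322 0.947 0.005] F f 2.2 u -0.9 z -0.6 w -0.0003
side lid deg 16.4 (n 1352)
side lid deg 16.3 (n 1326)
t 10.55 f 212.9 u 4.8 tipz 105.6 rot x [0.322 0.947 0.005] F f 2.4 u -1.8 z -1.3 w 0.0001
top lid deg 16.4 (n 569)
```

Emit:
apply_moves --motion '[{"tx":0.08,"ty":0,"tz":0.24,"turn":0,"jaw":-1},{"tx":0.15,"ty":0,"tz":0.5,"turn":0,"jaw":-1},{"tx":0.21,"ty":0,"tz":0.76,"turn":0,"jaw":-1},{"tx":0.26,"ty":0,"tz":1.02,"turn":0,"jaw":-1},{"tx":0.31,"ty":0,"tz":1.3,"turn":0,"jaw":-1}]'

```text
time_s: 11.02
position: [0.5375, 0.1051, 0.1097]
tool_rot: [[0.322, 0.947, -0.003], [0.947, -0.322, 0.006], [0.005, -0.005, -1.0]]
ft_force: [2.3, 1.5, 0.1]
grip_width: -0.0001
```

```bash
python3 -c "
from h import *
st();ang();ang();st();ang('top')"
```

```text
t 11.02 f 216.2 u 4.8 tipz 92.7 rot x [0.322 0.947 0.005] F f 2.2 u -1.7 z 0.1 w -0.0001
side lid deg 12.4 (n 1175)
side lid deg 12.3 (n 1201)
t 11.12 f 216.2 u 4.8 tipz 92.5 rot x [0.322 0.947 0.005] F f 2.3 u -2.0 z -1.1 w 0.0
top lid deg 12.2 (n 508)
```

Emit:
apply_moves --motion '[{"tx":0.05,"ty":0,"tz":0.22,"turn":0,"jaw":-1},{"tx":0.09,"ty":0,"tz":0.45,"turn":0,"jaw":-1},{"tx":0.13,"ty":0,"tz":0.7,"turn":0,"jaw":-1},{"tx":0.16,"ty":0,"tz":0.95,"turn":0,"jaw":-1},{"tx":0.19,"ty":0,"tz":1.2,"turn":0,"jaw":-1}]'

```text
time_s: 11.58
position: [0.5382, 0.1071, 0.0975]
tool_rot: [[0.322, 0.947, -0.003], [0.947, -0.322, 0.006], [0.005, -0.005, -1.0]]
ft_force: [2.6, 2.9, -0.9]
grip_width: 0.0
```

```bash
python3 -c "
from h import *
st();ang();ang();st();ang('top')"
```

```text
t 11.58 f 218.3 u 4.9 tipz 80.5 rot x [0.322 0.947 0.005] F f 3.6 u -1.5 z -0.9 w 0.0
side lid deg 9.0 (n 735)
side lid deg 8.9 (n 722)
t 11.68 f 218.3 u 4.8 tipz 80.3 rot x [0.322 0.947 0.005] F f 3.2 u -2.5 z -1.5 w 0.0
top lid deg 9.7 (n 307)
```

Emit:
apply_moves --motion '[{"tx":0.02,"ty":0,"tz":0.2,"turn":0,"jaw":-1},{"tx":0.05,"ty":0,"tz":0.42,"turn":0,"jaw":-1},{"tx":0.07,"ty":0,"tz":0.64,"turn":0,"jaw":-1},{"tx":0.09,"ty":0,"tz":0.86,"turn":0,"jaw":-1},{"tx":0.1,"ty":0,"tz":1.1,"turn":0,"jaw":-1}]'

```text
time_s: 12.15
position: [0.5386, 0.1082, 0.0863]
tool_rot: [[0.322, 0.947, -0.003], [0.947, -0.322, 0.007], [0.005, -0.005, -1.0]]
ft_force: [4.4, 3.8, -1.4]
grip_width: -0.0002
```

```bash
cat >> h.py <<'E'
def lidz(n):
    _,d=get_image(n);P=cloud(n,d).reshape(-1,3);p=P-H;a=p@f;b=p@u
    s=telemetry.observe()['position']-H
    k=(abs(b)<.135)&(abs(b-s@u)>.07)&(a>.02)&(a<.17)&(p[:,2]>-.02)&(p[:,2]<.06)
    if k.sum()<50: print(n,'few',k.sum()); return
    c=np.polyfit(a[k],p[k,2],1); r=p[k,2]-np.polyval(c,a[k]); g=abs(r)<.006; c=np.polyfit(a[k][g],p[k,2][g],1)
    print(n,'slope deg %.2f z0 %.1f zlip %.1f n %d'%(np.degrees(np.arctan(c[0])),c[1]*1e3,np.polyval(c,.206)*1e3,g.sum()))
E
python3 -c "
from h import *
st();ang();lidz('side');lidz('top');st()"
```

```text
t 12.15 f 219.5 u 4.8 tipz 69.3 rot x [0.322 0.947 0.005] F f 5.1 u -2.9 z -1.4 w -0.0002
side lid deg 6.1 (n 25)
side slope deg 4.54 z0 3.3 zlip 19.7 n 1626
top slope deg 4.60 z0 2.6 zlip 19.2 n 1133
t 12.3 f 219.5 u 4.8 tipz 69.2 rot x [0.322 0.947 0.005] F f 4.9 u -2.3 z -2.2 w -0.0003
```

Emit:
apply_moves --motion '[{"tx":0.01,"ty":0,"tz":0.17,"turn":0,"jaw":-1},{"tx":0.02,"ty":0,"tz":0.35,"turn":0,"jaw":-1},{"tx":0.03,"ty":0,"tz":0.53,"turn":0,"jaw":-1},{"tx":0.04,"ty":0,"tz":0.71,"turn":0,"jaw":-1},{"tx":0.05,"ty":0,"tz":0.9,"turn":0,"jaw":-1}]'

```text
time_s: 12.72
position: [0.5388, 0.1088, 0.077]
tool_rot: [[0.322, 0.947, -0.003], [0.947, -0.322, 0.007], [0.005, -0.005, -1.0]]
ft_force: [3.4, 4.5, -1.1]
grip_width: 0.0001
```

```bash
python3 -c "
from h import *
st();lidz('side');lidz('top');lidz('side');st()"
```

```text
t 12.72 f 220.1 u 4.9 tipz 60.0 rot x [0.322 0.947 0.005] F f 5.4 u -1.8 z -1.1 w 0.0001
side slope deg 2.11 z0 3.3 zlip 10.9 n 1556
top slope deg 1.99 z0 2.7 zlip 9.9 n 1121
side slope deg 2.01 z0 3.4 zlip 10.6 n 1560
t 12.87 f 220.1 u 4.9 tipz 60.0 rot x [0.322 0.947 0.005] F f 4.7 u -2.1 z -1.5 w -0.0001
```

Emit:
apply_moves --motion '[{"tx":0,"ty":0,"tz":0.14,"turn":0,"jaw":-1},{"tx":0.01,"ty":0,"tz":0.28,"turn":0,"jaw":-1},{"tx":0.01,"ty":0,"tz":0.42,"turn":0,"jaw":-1},{"tx":0.01,"ty":0,"tz":0.56,"turn":0,"jaw":-1},{"tx":0.01,"ty":0,"tz":0.7,"turn":0,"jaw":-1}]'

```text
time_s: 13.28
position: [0.5388, 0.109, 0.0697]
tool_rot: [[0.322, 0.947, -0.003], [0.947, -0.322, 0.007], [0.005, -0.005, -1.0]]
ft_force: [4.0, 4.3, -0.7]
grip_width: 0.0004
```

```bash
python3 -c "
from h import *
st();lidz('side');lidz('top');lidz('side');st()"
```

```text
t 13.28 f 220.3 u 4.8 tipz 52.7 rot x [0.322 0.947 0.005] F f 5.4 u -2.3 z -0.7 w 0.0004
side slope deg 0.14 z0 3.3 zlip 3.8 n 1504
top slope deg 0.23 z0 2.6 zlip 3.5 n 1103
side slope deg 0.04 z0 3.4 zlip 3.5 n 1501
t 13.43 f 220.3 u 4.9 tipz 52.6 rot x [0.322 0.947 0.005] F f 5.5 u -2.4 z -2.0 w -0.0001
```

Emit:
apply_moves --motion '[{"tx":0,"ty":0,"tz":0.04,"turn":0,"jaw":-1},{"tx":0,"ty":0,"tz":0.08,"turn":0,"jaw":-1},{"tx":0.0,"ty":0,"tz":0.1,"turn":0,"jaw":-1},{"tx":0.02,"ty":0,"tz":0.12,"turn":0,"jaw":-1},{"tx":0.04,"ty":0,"tz":0.12,"turn":0,"jaw":-1}]'

```text
time_s: 13.85
position: [0.5387, 0.1092, 0.0684]
tool_rot: [[0.322, 0.947, -0.004], [0.947, -0.322, 0.007], [0.005, -0.006, -1.0]]
ft_force: [0.0, 1.6, 0.8]
grip_width: -0.0001
```

Emit:
apply_moves --motion '[{"tx":0.05,"ty":0,"tz":0,"turn":0,"jaw":-1},{"tx":0.1,"ty":0,"tz":0,"turn":0,"jaw":-1},{"tx":0.4,"ty":0,"tz":0,"turn":0,"jaw":-1},{"tx":1.0,"ty":0,"tz":0,"turn":0,"jaw":-1},{"tx":2.0,"ty":0,"tz":0,"turn":0,"jaw":-1}]'

```text
time_s: 14.27
position: [0.5451, 0.1282, 0.0684]
tool_rot: [[0.323, 0.946, -0.005], [0.946, -0.323, 0.006], [0.004, -0.007, -1.0]]
ft_force: [0.6, -0.4, -0.2]
grip_width: -0.0003
```

```bash
python3 -c "
from h import *
st();lidz('side');lidz('top');lidz('side');st()"
```

```text
t 14.27 f 240.5 u 5.4 tipz 51.4 rot x [0.323 0.946 0.004] F f -0.1 u -0.7 z -0.2 w -0.0003
side slope deg -0.05 z0 3.4 zlip 3.2 n 1500
top slope deg -0.06 z0 2.9 zlip 2.7 n 1193
side slope deg -0.06 z0 3.4 zlip 3.2 n 1490
t 14.42 f 241.3 u 5.5 tipz 51.4 rot x [0.321 0.947 0.005] F f -0.7 u 0.1 z -0.8 w 0.0002
```

Fully shut and released. Now I raise clear and take a final look.

Emit:
apply_moves --motion '[{"tx":0,"ty":0,"tz":-2,"turn":0,"jaw":-1},{"tx":0,"ty":0,"tz":-5,"turn":0,"jaw":-1},{"tx":0,"ty":0,"tz":-9,"turn":0,"jaw":-1},{"tx":0,"ty":0,"tz":-13,"turn":0,"jaw":-1},{"tx":0,"ty":0,"tz":-15,"turn":0,"jaw":-1}]'

```text
time_s: 14.83
position: [0.5467, 0.128, 0.2232]
tool_rot: [[0.321, 0.947, 0.002], [0.947, -0.321, 0.006], [0.007, -0.0, -1.0]]
ft_force: [0.2, 0.1, 1.2]
grip_width: -0.0004
```

Emit:
apply_moves --motion '[{"tx":0,"ty":0,"tz":0,"turn":0,"jaw":-1},{"tx":0,"ty":0,"tz":0,"turn":0,"jaw":-1},{"tx":0,"ty":0,"tz":0,"turn":0,"jaw":-1}]'

```text
time_s: 15.08
position: [0.5461, 0.128, 0.2219]
tool_rot: [[0.321, 0.947, -0.0], [0.947, -0.321, 0.006], [0.006, -0.002, -1.0]]
ft_force: [0.1, 0.6, -0.2]
grip_width: -0.0003
```

```bash
python3 -c "
from h import *
st();lidz('side');im,P=shot('side','side3.png')
cv2.imwrite('pics/c3.png',cv2.resize(im[60:300,100:400,::-1],None,fx=2.5,fy=2.5))
_,P=shot('top','top3.png');p=(P-H).reshape(-1,3)
k=(p[:,2]>-.003)&(p[:,2]<.008)&(abs(p[:,1])<.3)&(abs(p[:,0])<.3);a,b=p[k]@f,p[k]@u
print('lid f',np.percentile(a,[1,99]),'u',np.percentile(b,[1,99]),'expect .0-.206, +-.144')
r=cv2.minAreaRect((P.reshape(-1,3)[k][:,:2]*1000).astype(np.float32));print(r)"
```

```text
t 15.08 f 240.7 u 4.3 tipz 204.9 rot x [0.321 0.947 0.006] F f 0.6 u 0.1 z -0.2 w -0.0003
side slope deg -0.03 z0 3.3 zlip 3.2 n 1508
lid f [-0.00089578  0.19213593] u [-0.14019034  0.14095338] expect .0-.206, +-.144
((503.8411560058594, -3.164398193359375), (212.44256591796875, 287.95172119140625), 70.16838073730469)
```

View pics/c3.png

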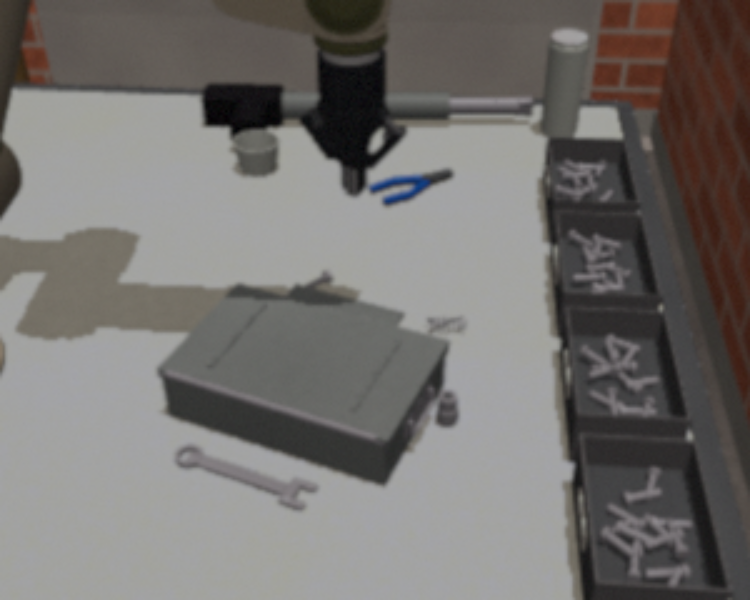

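The picture shows the lid flat and shut on the case. Spanner, socket, spring, bolt and pliers look undisturbed, and the gripper is well clear above. Handing in.

```bash
python3 -c "
from h import *
print(close_job())"
```

```text
the job is handed in; nothing more can be done
None
```

The case is shut, and the job was handed in at about 15 s. I tipped the lid with the closed fingertips until it fell on its own at about 78°. Then I hopped the finger over the top, caught the lip at about 63°, and let it down on the finger to fully shut. The force readings I took between moves stayed at about 6 N or less.

- **Lid:** the last measurements gave a slope of −0.03° to −0.06°, with its top about 3 mm above the rim line, as it should be when shut.
- **Case:** it lies within a few millimetres of where I first fitted it, with a yaw of 70.2° against 70.5° at the start.
- **Other items:** those in the final side view (spanner, socket, spring, bolt, pliers, pot) look undisturbed by eye; I did not measure them again. The bracket was outside that view, and I never went near it after the start.
- **Robot:** the gripper is about 13 cm above the lid, with no contact force.

- **Support on the finger:** the tool can only point straight down, so the lid rested against the side of the finger. Below about 20° it was held partly by friction and light pressure (about 2–5 N), not from underneath.
- **Camera bias:** the camera lid angles read about 1° high during the tipping and lowering. I corrected for this using the finger position.

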